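Gauge the pole socket of a small sign

TASK

Press the aluminium pole socket down until its block is flush with the top of the sign board, then take the steel depth gauge from its wooden rest and slide its round rod down the socket's slanted tube until the collar stops on the rim. Draw it right out again and finish holding it in the gripper, level and still, with its tip about 10 cm above the middle of the clipboard lying on the bench so that it can be read; do not put it down. The socket must stay flush, and the sanding block, paint tin and brush are to be left where they are.

Things in the scene. Friction and masses are not known exactly. Their poses are not given: they have to be found in the camera images.
- board: plum-painted wooden sign board fixed flat on the bench, 180 (x) x 130 (y) x 40 mm high; origin at the centre of its underside. The socket block sits in an 84 x 64 mm recess in its top, centred 35 mm from its centre towards its -x. The slanted tube lies in the vertical plane of the board's x axis, its mouth up and towards +x (away from the robot within 0.3 rad)
- socket (a joint): how far the aluminium socket is pressed into the board (m): 0 = its 80 x 60 mm block stands 10 mm proud, 0.010 = flush with the board's top (hard stop). Starts at 0 to 0.004; slides stiffly straight down (about 5 N to push, 13 N to pull up) and stays where left
- press_pad (a point): middle of the bare flat part of the socket block's top, where there is room to push (35 x 60 mm, beside the tube's foot on the side away from the mouth); it moves with the socket, and is 40 mm above the bench when flush
- rim (a point): centre of the mouth of the tube fixed on the socket block: 24 mm outside, 14 mm bore, 70 mm deep, closed below, the last 8 mm flared to 20 mm bore and 30 mm outside. The point's x axis points down the bore, 35 degrees below horizontal; y is horizontal. Moves with the socket; 90 mm above the bench when flush
- cradle: wooden rest fixed to the bench, base 190 x 60 x 12 mm; two slotted uprights 12 mm thick, 40 wide, 66 to 68 high, 85 mm to -x and 65 mm to +x of the origin, carry the gauge level, axis 60 mm above the bench; it lifts straight up out. Origin on the bench below the gauge's grip point; x along the gauge, -x on the tip's side
- gauge: steel depth gauge 200 mm long, 0.2-0.3 kg: rod 10 mm thick, 65 long, tapered tip; collar 30 mm in diameter, 10 thick; square handle 14 x 14 x 125 mm. Origin on the axis at the collar's stop face; x towards the tip, handle from x = -10 to -135 mm, balances near -45, grip it near -55. In the rest the handle's flats face sideways and up, the tip roughly towards the robot
- tip (a point): end of the gauge's round rod, on its axis, 65 mm from the collar's face
- clipboard: small dark wooden clipboard with a white sheet and a steel clip, fixed flat on the bench, 160 (x) x 110 (y) x 5 mm (clip 9 mm high); origin at the centre of its underside
- sanding_block: loose mint-green rubber sanding block 50 x 90 x 28 mm; origin at the centre of its underside; leave alone
- paint_tin: loose steel tin 72 mm in diameter, 85 mm high; origin at the centre of its underside; leave alone
- brush: loose paint brush lying flat on the bench crosswise, about 0.2 m long, beyond the sanding block; origin on its underside at mid-length; leave alone
Not all that is in view belongs to the job. There is more than one size of the gauge; the job needs the smaller. What is meant by the board is not purple, and is the smaller of those in its own colour.

How it is judged:
By the outcome, as a careful person would: the job done as asked, in the order asked, and still so for the second after the job is handed in, while the arm keeps its last pose, push and grip.
It also fails if it takes over 64 s, if anything falls off the work surface, if the arm or the gripper's body presses on something with over 40 N, if the wrist force passes 120 N, or if a joint passes its speed limit or range.

ROBOT

A 7-joint arm with a two-finger parallel gripper is mounted at the origin on the work surface. World frame = base frame: x ahead of the robot, y to its left, z up, the work surface at z = 0. Lengths are in m, angles in rad, forces in N, time in s.
With the tool pointing down it reaches from about 0.4 to 0.875 m from the base axis. Payload 19.3 kg.
Tool frame: the origin (TCP) lies at the very end of the fingers, on their centre line; the grasp point (between the pads) lies 19 mm behind it; z points along the fingers, y is the direction in which the jaws open and shut (so a half turn about z gives the same grasp; the last joint's range is limited). The gripper opens to 85 mm and grips with 20 to 120 N. Pads are 22 mm wide; open, the fingers measure 114 mm over their backs; the gripper's body (76 mm by 85 mm) begins 54 mm behind the grasp point. The pads swing forward as they close: fully open they stand 13 mm farther back than shut.
Start: joints at [1.185, 0.521, -0.036, 1.599, 0.021, 1.021, -0.113], TCP at [0.194, -0.594, 0.231] pointing down, gripper open.
Joint ranges: [-2.91, 2.91], [-0.3, 2.13], [-1.5, 1.42], [0.17, 2.43], [-1.26, 4.41], [0.16, 1.93], [-2.52, 2.52]. Speed limits (rad/s): [1.89, 1.89, 2.39, 2.39, 3.01, 3.01, 3.01].

INTERFACE

Orientations are given as [roll, pitch, yaw] about the fixed x, y, z axes, in that order (R = Rz(yaw) Ry(pitch) Rx(roll)).
In Python, from workcell import bot, vision, job_done gives the robot as it stands.
- The arm moves only by the tool arm_command, never from a script. Its arguments are lists of equal length, an entry for each row: "gripper": the finger opening in cm, from 0 to 8.54; "slide": the shift along the tool's x, y, z in cm, a list of three; "turn": the turn, a rotation vector about the tool's x, y, z in degrees, a list of three. A call has 1 to 5 rows; each row is the pose to reach, as a shift and turn from the pose commanded when the call began, along the tool's axes at that moment; what a row does not reach only later rows make up. A row lasts 1/8 s, in which the tool goes at most 62.5 mm and 10.7 degrees, less where a joint would pass 70% of its speed; a pose out of reach is approached as far as the arm can. A call with a gripper value outside its range is refused whole. The fingers move at their own pace and stop on an object; "force" is the grip in N (left out, the last holds). Time passes only in rows, so rows that repeat a pose let the fingers close. It gives the time, the measured TCP pose, the force and the opening at its end, in the units of the state.
- bot.observe(): the state, without advancing time (a new reading comes with each control period).
- vision.grab_frame(name): name is "scene" or "top" or "wrist"; returns the picture (384x512x3 uint8, blue, green, red); there is no depth.
- vision.camera_model(name): a dict with "mtx" (3x3 intrinsics, pixels), "k1" (the pictures are not rectified: a ray, as slopes to the right and down, at radius r is drawn at 1 + k1 r^2 times it, then the intrinsics apply), "T" (4x4, takes a point from camera to world coordinates). Camera axes: x right, y down, z forward; pixel columns grow to the right and rows downward; lengths in m; the calibration is good to about 2 mm. A picture is of the moment at which its call begins: read the wrist's pose just before it. camera_model takes no time and is no camera call; for the wrist camera it gives the pose at the moment of the call.
- job_done(): hands the job in, once; it reports no verdict.
The state is a dict: "clock": time; "qpos": joint angles; "qd": joint speeds; "joint_efforts": joint torques, N m; "position": TCP position; "tool_rot": TCP orientation; "force": force on the tool from outside, world axes, zero at the start; "moment": the same for the moment, N m; "grip_width": finger opening in m.
Only numpy, scipy, OpenCV 4.12 (cv2) and the standard library are available. Lean on these libraries where they do the work, as an engineer would, in place of code of your own. Each camera call takes 0.05 s, during which the arm holds its last target. There are 200 camera calls.

## Working session

There is one attempt and no reset: what is moved stays moved. The work goes in short steps, Python scripts to look and compute and a tool call to move; the robot and the scene stay as the last step left them, time stands still between calls to the robot, and variables do not carry over. Pictures are saved under pics/ and viewed, about 8 in all and at most 12, crops included, and the job is handed in when it is done.

Besides the shell and the picture viewer there is one more tool, called after "Request:" as name(argument=value, ...) on one line, values as JSON. arm_command: Moves the arm, as the interface text tells. Its arguments: {"type":"object","properties":{"gripper":{"type":"array","items":{"type":"number"}},"slide":{"type":"array","items":{"type":"array","items":{"type":"number"}}},"turn":{"type":"array","items":{"type":"array","items":{"type":"number"}}},"force":{"type":"number"}},"required":["gripper","slide","turn"]}

```bash
mkdir -p pics; ls; python3 - <<'E'
from workcell import bot, vision
import cv2, numpy as np
s=bot.observe(); print(s)
a=vision.grab_frame("scene"); b=vision.grab_frame("top")
cv2.imwrite("pics/scene0.png",a); cv2.imwrite("pics/top0.png",b)
for n in("scene","top","wrist"): print(n,vision.camera_model(n))
E
```

```text
pics
{'clock': 0.0, 'qpos': array([ 1.18477807,  0.52204659, -0.03631481,  1.60000193,  0.02121992,
        1.02108033, -0.11279411]), 'qd': array([-0.00056533,  0.00178068,  0.00082048, -0.00034119, -0.00031296,
        0.00154385,  0.00025368]), 'joint_efforts': array([ 7.56446407e-04, -9.27119207e+01,  1.97998010e+00, -3.69934916e+01,
        1.77533407e-02,  8.28406890e-03,  2.35065249e-05]), 'position': array([ 0.19397103, -0.59378786,  0.23070775]), 'tool_rot': array([-3.14044668e+00,  1.04583105e-04,  3.15813628e-01]), 'force': array([0.47036103, 0.92208327, 0.33065474]), 'moment': array([-0.00221664,  0.04833697,  0.02832278]), 'grip_width': 0.08567790762131121}
scene {'mtx': array([[481.28912956,   0.        , 252.76385884],
       [  0.        , 481.28912956, 189.56500875],
       [  0.        ,   0.        ,   1.        ]]), 'k1': 0.01823621124256781, 'T': array([[-0.70913567,  0.53269846, -0.46190794,  1.19791378],
       [ 0.7050706 ,  0.53443648, -0.46610418,  0.75440218],
       [-0.00143252, -0.65620881, -0.754578  ,  1.20522149],
       [ 0.        ,  0.        ,  0.
[... 411 characters left out ...]
9140e-04, -1.64984456e-01, -9.86295973e-01,
         1.21202593e+00],
       [ 0.00000000e+00,  0.00000000e+00,  0.00000000e+00,
         1.00000000e+00]])}
wrist {'mtx': array([[323.12012245,   0.        , 252.94229848],
       [  0.        , 323.12012245, 188.05696958],
       [  0.        ,   0.        ,   1.        ]]), 'k1': -0.08282407238298944, 'T': array([[ 3.10653195e-01, -9.04499056e-01, -2.92191806e-01,
         2.68695776e-01],
       [-9.50522994e-01, -2.95868287e-01, -9.46995021e-02,
        -5.68925339e-01],
       [-7.94678694e-04,  3.07153733e-01, -9.51659578e-01,
         3.72706158e-01],
       [ 0.00000000e+00,  0.00000000e+00,  0.00000000e+00,
         1.00000000e+00]])}
```

View pics/scene0.png

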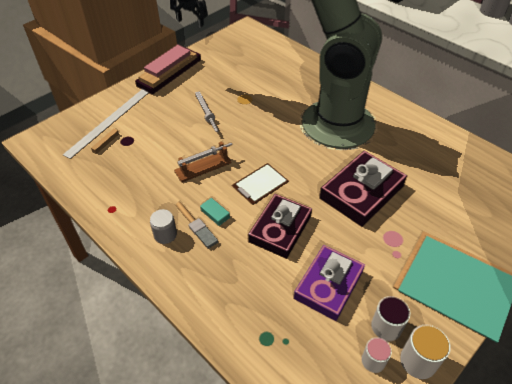

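View pics/top0.png

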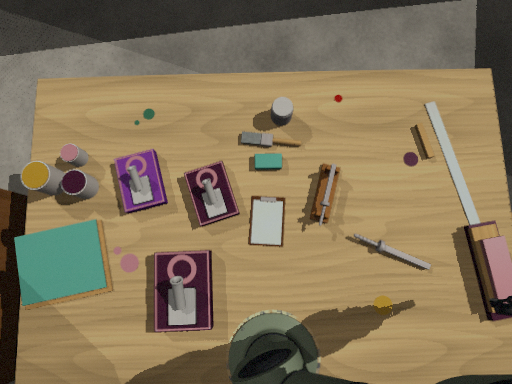

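The top view shows three boards: purple at (140,181), small plum at (212,193) and large plum at (183,290). There are two gauges, one in the rest at (326,195) and a larger one loose at (393,252). The job's pieces should be the small plum board (not purple, the smaller of the plum pair) and the gauge in the rest. I'll confirm both in an enlarged crop and measure roughly.

```bash
cat > h.py <<'E'
import numpy as np, cv2
from scipy.spatial.transform import Rotation as Rn
from workcell import bot, vision
def ray(m,uv):
    K=m["mtx"];k=m["k1"]
    d=((np.atleast_2d(uv)-K[:2,2])/[K[0,0],K[1,1]]); r=np.linalg.norm(d,axis=1)
    s=r.copy()
    for _ in range(20): s=r/(1+k*s*s)
    d=d*(s/np.maximum(r,1e-9))[:,None]
    v=np.c_[d,np.ones(len(d))]@m["T"][:3,:3].T
    return m["T"][:3,3],v/np.linalg.norm(v,axis=1)[:,None]
def plane(m,uv,z):
    o,v=ray(m,uv); return o+v*((z-o[2])/v[:,2])[:,None]
def tri(*mu):
    A=np.zeros((3,3));b=np.zeros(3);L=[]
    for m,uv in mu:
        o,v=ray(m,uv);P=np.eye(3)-np.outer(v[0],v[0]);A+=P;b+=P@o;L.append((P,o))
    x=np.linalg.solve(A,b); return x,[round(1000*float(np.linalg.norm(P@(x-o))),1) for P,o in L]
def proj(m,p):
    T=np.linalg.inv(m["T"]);c=np.atleast_2d(p)@T[:3,:3].T+T[:3,3];d=c[:,:2]/c[:,2:]
    d=d*(1+m["k1"]*(d**2).sum(1))[:,None]; return d*[m["mtx"][0,0],m["mtx"][1,1]]+m["mtx"][:2,2]
def toolR(s=None):
    s=s or bot.observe(); return Rn.from_euler("xyz",s["tool_rot"]).as_matrix()
def go(target,R,s=None):
    "slide (cm) and turn (deg) in tool axes from the measured pose"
    s=s or bot.observe();R0=toolR(s)
    return np.round(R0.T@(np.array(target)-s["position"])*100,2),np.round(np.degrees(Rn.from_matrix(R0.T@R).as_rotvec()),1)
E
python3 - <<'E'
from h import *
a=cv2.imread("pics/scene0.png");b=cv2.imread("pics/top0.png")
ct=b[130:240,170:360];cs=a[130:260,165:335]
ct=cv2.resize(ct,(760,440),interpolation=cv2.INTER_CUBIC)
cs=cv2.resize(cs,(170*4,130*4),interpolation=cv2.INTER_CUBIC)
cv2.imwrite("pics/crop_s.png",cs)
cv2.imwrite("pics/crop_t.png",ct)
mt=vision.camera_model("top");ms=vision.camera_model("scene")
hsv=cv2.cvtColor(b,cv2.COLOR_BGR2HSV)
print("board px hsv",hsv[220,213],hsv[172,197],hsv[155,140])
# rough
for n,uv,z in [("board",(212,193),.04),("large",(183,290),.06),("rest",(326,195),.06),("clip",(267,221),.005),("tin",(282,104),.085),("sand",(268,161),.028),("brush",(270,141),.01)]:
    print(n,plane(mt,uv,z).round(3))
# plum mask minAreaRect
dark=(hsv[...,2]<75)&(hsv[...,1]>60)
m=np.zeros(dark.shape,np.uint8);m[150:235,178:245]=dark[150:235,178:245]*255
cs_,_=cv2.findContours(cv2.morphologyEx(m,cv2.MORPH_CLOSE,np.ones((5,5))),cv2.RETR_EXTERNAL,2)
c=max(cs_,key=cv2.contourArea);r=cv2.minAreaRect(c);print(r);p=cv2.boxPoints(r);q=plane(mt,p,.04);print(p.round(1),q.round(3))
print(np.linalg.norm(np.diff(q,axis=0),axis=1))
E
```

```text
board px hsv [176  86 148] [168 148  62] [145 141 132]
board [[0.511 0.177 0.04 ]]
large [[0.214 0.263 0.06 ]]
rest [[ 0.492 -0.181  0.06 ]]
clip [[0.421 0.004 0.005]]
tin [[ 0.785 -0.052  0.085]]
sand [[ 0.614 -0.004  0.028]]
brush [[ 0.688 -0.013  0.01 ]]
((211.75001525878906, 194.25), (54.074947357177734, 37.94732666015625), 71.56505584716797)
[[185.2 174.6]
 [221.2 162.6]
 [238.3 213.9]
 [202.3 225.9]] [[0.573 0.263 0.04 ]
 [0.61  0.147 0.04 ]
 [0.442 0.095 0.04 ]
 [0.407 0.208 0.04 ]]
[0.12144544 0.17543465 0.11865537]
```

View pics/crop_t.png

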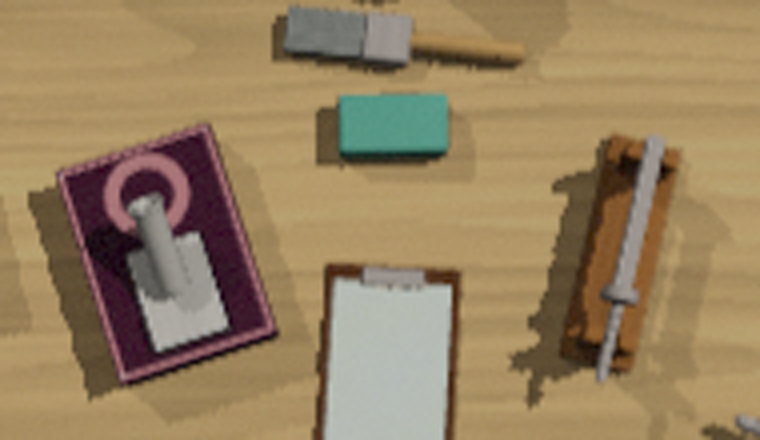

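The crop confirms the choice. The small plum board has corners at crop (60,172), (208,125), (275,332) and (124,382), with its socket mouth towards +x. The square-handled gauge is in the rest, collar at (620,293) and tip at (603,378). Next I move over the rest for near views.

```bash
python3 - <<'E'
from h import *
mt=vision.camera_model("top")
f=lambda x,y:(170+x/4,130+y/4)
q=plane(mt,[f(655,139),f(620,293),f(603,378)],.06);print(q.round(3)); d=q[0]-q[1];yw=np.arctan2(d[1],d[0]);print(yw)
print(plane(mt,[f(145,205)],.09),plane(mt,[f(190,335)],.045))
R=Rn.from_euler("xyz",[np.pi,0,yw]).as_matrix()
print(go([.48,-.18,.23],R)); print(go([.40,-.30,.23],R))
E
```

```text
[[ 0.589 -0.211  0.06 ]
 [ 0.467 -0.176  0.06 ]
 [ 0.401 -0.16   0.06 ]]
-0.2740385849233533
[[0.53893133 0.18860175 0.09      ]] [[0.44354036 0.15953725 0.045     ]]
(array([ 40.04, -30.45,   0.11]), array([-0.1,  0. , 33.8]))
(array([ 28.71, -21.53,   0.1 ]), array([-0.1,  0. , 33.8]))
```

Request:
arm_command(gripper=[8.5,8.5,8.5,8.5,8.5], slide=[[40,-30.4,0],[40,-30.4,0],[40,-30.4,0],[40,-30.4,0],[40,-30.4,0]], turn=[[0,0,33.8],[0,0,33.8],[0,0,33.8],[0,0,33.8],[0,0,33.8]])

```text
clock: 0.72
position: [0.369, -0.3411, 0.2313]
tool_rot: [3.142, 0.0, -0.275]
force: [1.2, -1.1, -0.4]
grip_width: 0.085
```

```bash
cat >> h.py <<'E'
import pickle
def snap(n):
    m=vision.camera_model("wrist");im=vision.grab_frame("wrist");cv2.imwrite(f"pics/{n}.png",im);pickle.dump(m,open(f"pics/{n}.pkl","wb"));return im,m
def load(n): return cv2.imread(f"pics/{n}.png"),pickle.load(open(f"pics/{n}.pkl","rb"))
E
python3 - <<'E'
from h import *
im,m=snap("w1")
print(proj(m,[[.589,-.211,.06],[.467,-.176,.06],[.401,-.16,.06]]))
R=Rn.from_euler("xyz",[np.pi,0,-.274]).as_matrix()
print(go([.50,-.16,.23],R)); print(bot.observe()["qd"].round(2))
E
```

```text
[[ 48.42884601 -22.01962504]
 [ 64.79985731 118.23144888]
 [ 77.61850797 184.14300446]]
(array([  7.58, -20.12,   0.19]), array([-0.2, -0. ,  0.4]))
[ 0.08  0.02  0.01 -0.04 -0.02  0.01  0.19]
```

Request:
arm_command(gripper=[8.5,8.5,8.5], slide=[[9,-10,0],[9,-10,0],[9,-10,0]], turn=[[0,0,0],[0,0,0],[0,0,0]])

```text
clock: 1.15
position: [0.4849, -0.2677, 0.2308]
tool_rot: [-3.14, 0.0, -0.269]
force: [-0.3, -0.6, 0.5]
grip_width: 0.0852
```

```bash
python3 - <<'E'
from h import *
im,m=snap("w2"); print(bot.observe()["position"])
E
```

```text
[ 0.48401787 -0.26864685  0.23077672]
```

Request:
arm_command(gripper=[0.5,0.5,0.5], slide=[[0,-14,0],[0,-14,0],[0,-14,0]], turn=[[0,0,0],[0,0,0],[0,0,0]])

```text
clock: 1.58
position: [0.5198, -0.1335, 0.2313]
tool_rot: [-3.141, 0.0, -0.271]
force: [0.1, -1.1, -0.2]
grip_width: 0.0312
```

```bash
python3 - <<'E'
from h import *
im,m=snap("w3"); print(bot.observe()["position"])
a,_=load("w2")
cv2.imwrite("pics/w23.png",np.hstack([a[:,:400],im[:,112:]]))
E
```

```text
[ 0.52003572 -0.13355735  0.23130479]
```

View pics/w23.png

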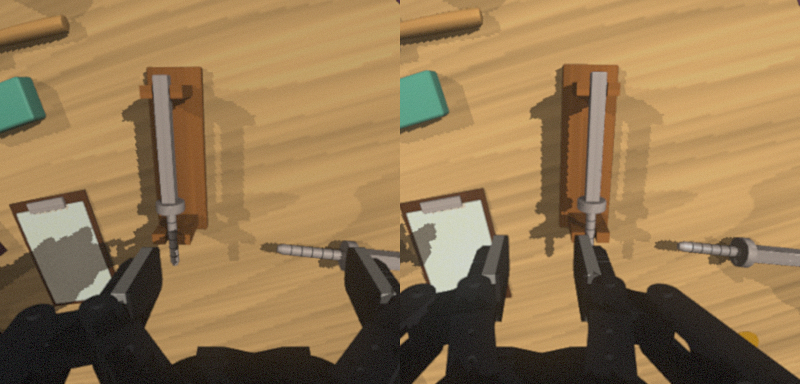

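w2 (left panel) shows the handle end at (162,75), the collar at (171,207) and the tip at (175,265). In w3 the handle end is at about (310,72) and the collar at (303,207), in its own pixels. Now I triangulate the gauge with a grey mask.

```bash
python3 - <<'E'
from h import *
def meas(n,x0,x1):
    im,m=load(n);hsv=cv2.cvtColor(im,cv2.COLOR_BGR2HSV)
    g=((hsv[...,1]<60)&(hsv[...,2]>70)).astype(np.uint8)
    g[:,:x0]=0;g[:,x1:]=0;g[275:]=0
    k,l,st,c=cv2.connectedComponentsWithStats(g); i=1+np.argmax(st[1:,4]);g=l==i
    rows=[(r,)+tuple(np.flatnonzero(g[r])[[0,-1]]) for r in range(g.shape[0]) if g[r].any()]
    print(n,st[i],rows[:3],[r for r in rows if 190<r[0]<270][::3])
    h=np.array([(r,(a+b)/2) for r,a,b in rows if st[i][1]+5<r<190])
    p=np.polyfit(h[:,0],h[:,1],1); return m,rows,p
A=meas("w2",140,200);B=meas("w3",280,330)
# epipolar match on the handle line: for w2 axis points, intersect ray with plane of w3's axis line
def lineplane(m,p,r0,r1):
    o,v=ray(m,[(np.polyval(p,r0),r0),(np.polyval(p,r1),r1)]);n=np.cross(*v);return o,n/np.linalg.norm(n)
oB,nB=lineplane(B[0],B[2],80,190)
for r in (76,100,130,160,190,212):
    o,v=ray(A[0],[(np.polyval(A[2],r),r)]);t=nB@(oB-o)/(v[0]@nB);print(r,(o+t*v[0]).round(4))
E
```

```text
w2 [ 152   75   33  165 2667] [(75, np.int64(154), np.int64(165)), (76, np.int64(152), np.int64(168)), (77, np.int64(152), np.int64(169))] [(191, np.int64(161), np.int64(176)), (194, np.int64(161), np.int64(176)), (197, np.int64(161), np.int64(177)), (200, np.int64(158), np.int64(183)), (203, np.int64(156), np.int64(183)), (206, np.int64(156), np.int64(184)), (209, np.int64(156), np.int64(183)), (212, np.int64(157), np.int64(180)), (215, np.int64(164), np.int64(175)), (218, np.int64(167), np.int64(175)), (221, np.int64(167), np.int64(175)), (224, np.int64(167), np.int64(176)), (227, np.int64(168), np.int64(176)), (230, np.int64(168), np.int64(174)), (233, np.int64(168), np.int64(173)), (236, np.int64(169), np.int64(173)), (239, np.int64(171), np.int64(172))]
w3 [ 290   72   29  203 2978] [(72, np.int64(304), np.int64(317)), (73, np.int64(303), np.int64(318)), (74, np.int64(303), np.int64(318))] [(191, np.int64(297), np.int64(311)), (194, np.int64(298), np.int64(311)), (197, np.int64(297), np.int64(312)), (200, np.int64(290), np.int64(316)), (203, np.int64(290), np.int64(317)), (206, 
[... 286 characters left out ...]
)), (230, np.int64(298), np.int64(306)), (233, np.int64(298), np.int64(306)), (236, np.int64(291), np.int64(305)), (239, np.int64(291), np.int64(304)), (242, np.int64(292), np.int64(304)), (245, np.int64(293), np.int64(304)), (248, np.int64(293), np.int64(304)), (251, np.int64(294), np.int64(305)), (254, np.int64(295), np.int64(306)), (257, np.int64(296), np.int64(307)), (260, np.int64(296), np.int64(308)), (263, np.int64(297), np.int64(309)), (266, np.int64(298), np.int64(310)), (269, np.int64(299), np.int64(311))]
76 [ 0.5915 -0.2077  0.0639]
100 [ 0.5707 -0.2018  0.063 ]
130 [ 0.5435 -0.1941  0.0621]
160 [ 0.5149 -0.1859  0.0614]
190 [ 0.4846 -0.1773  0.061 ]
212 [ 0.4613 -0.1706  0.0609]
```

The gauge axis comes out about 61-62 mm high against the given 60 mm, and its length agrees. The grip point is about (0.515,-0.186), yaw -0.278. Next, over the board.

```bash
python3 - <<'E'
from h import *
R=Rn.from_euler("xyz",[np.pi,0,.31]).as_matrix()
print(go([.44,.09,.23],R))
E
```

```text
(array([-13.7 , -19.4 ,   0.15]), array([ -0. ,   0. , -33.3]))
```

Request:
arm_command(gripper=[0,0,0,0,0], slide=[[-13.7,-19.4,0],[-13.7,-19.4,0],[-13.7,-19.4,0],[-13.7,-19.4,0],[-13.7,-19.4,0]], turn=[[0,0,-33.3],[0,0,-33.3],[0,0,-33.3],[0,0,-33.3],[0,0,-33.3]])

```text
clock: 2.25
position: [0.4395, 0.0885, 0.2315]
tool_rot: [-3.142, -0.0, 0.31]
force: [1.5, -0.4, 0.3]
grip_width: 0.0001
```

```bash
python3 - <<'E'
from h import *
im,m=snap("b1"); s=bot.observe(); print(s["position"],s["tool_rot"],s["qd"].round(3))
E
```

```text
[0.44024668 0.08670296 0.23142295] [3.14104513e+00 1.33590694e-05 3.07080245e-01] [ 0.029  0.009  0.029 -0.011  0.002 -0.001  0.011]
```

Request:
arm_command(gripper=[0,0,0,0], slide=[[-2,-14,0],[-2,-14,0],[-2,-14,0],[-2,-14,0]], turn=[[0,0,0],[0,0,0],[0,0,0],[0,0,0]])

```text
clock: 2.8
position: [0.3796, 0.2141, 0.2312]
tool_rot: [3.141, 0.0, 0.306]
force: [1.5, -0.5, -0.2]
grip_width: -0.0
```

```bash
python3 - <<'E'
from h import *
im,m=snap("b2"); s=bot.observe(); print(s["position"],s["tool_rot"],s["qd"].round(3))
a,ma=load("b1")
pb=np.array([[.508,.178,.04],[.539,.189,.09],[.453,.16,.045]])
print(proj(ma,pb),proj(m,pb))
f=lambda im,mm:cv2.resize(im[max(0,int(proj(mm,pb)[0][1])-110):][:200,max(0,int(proj(mm,pb)[0][0])-100):][:,:200],None,fx=2,fy=2,interpolation=cv2.INTER_CUBIC)
A=f(a,ma);B=f(im,m);h=min(len(A),len(B));cv2.imwrite("pics/b12.png",np.hstack([A[:h],B[:h]]))
for mm in(ma,m): print(max(0,int(proj(mm,pb)[0][1])-110),max(0,int(proj(mm,pb)[0][0])-100),A.shape,B.shape)
E
```

```text
[0.37996257 0.21327138 0.2312031 ] [3.14092665e+00 2.14163650e-04 3.04824760e-01] [ 0.016 -0.001  0.006 -0.    -0.001  0.002  0.002]
[[188.02982803  70.70538089]
 [173.13213253  26.42112333]
 [190.42959349 130.13300059]] [[328.70101168  50.33186749]
 [343.28289968   1.41699602]
 [327.03865771 111.05101139]]
0 88 (400, 400, 3) (400, 400, 3)
0 228 (400, 400, 3) (400, 400, 3)
```

View pics/b12.png

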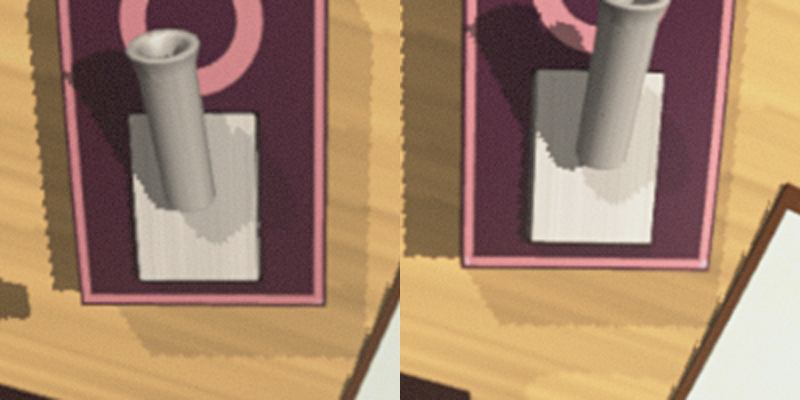

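Both views show the socket block. In b1 its near corners are at crop (140,281) and (259,278); in b2 at (531,240) and (651,243). The rim is cut off in b2. I triangulate the block and choose a further-forward view of the rim.

```bash
python3 - <<'E'
from h import *
_,a=load("b1");_,b=load("b2")
A=lambda x,y:(88+x/2-.25,y/2-.25);B=lambda x,y:(228+(x-400)/2-.25,y/2-.25)
P={}
for n,p,q in [("nL",(140,281),(531,241)),("nR",(259,279),(651,243)),("fR",(257,112),(663,73)),("fL",(129,115),(536,70)),("bL",(83,303),(464,267)),("bR",(324,303),(708,269))]:
    x,e=tri((a,A(*p)),(b,B(*q)));P[n]=x;print(n,x.round(4),e)
d=lambda i,j:(np.linalg.norm(P[i]-P[j]),np.arctan2(*(P[i]-P[j])[1::-1]))
print(d("fR","nR"),d("fL","nL"),d("nL","nR"),d("bL","bR"),d("fL","fR"))
R=Rn.from_euler("xyz",[np.pi,0,.31]).as_matrix()
print(go([.53,.10,.23],R),go([.53,.24,.23],R))
for c in ([.53,.10,.23],):
    m=dict(a);s=bot.observe();print(proj(dict(a,T=a["T"]+np.array([[0,0,0,.53-.44],[0,0,0,.1-.087],[0,0,0,0],[0]*4])),[.539,.189,.09]))
E
```

```text
nL [0.4338 0.1894 0.0471] [0.4, 0.4]
nR [0.4521 0.1312 0.0457] [0.3, 0.3]
fR [0.5294 0.155  0.0422] [0.2, 0.2]
fL [0.5103 0.2135 0.0455] [0.2, 0.2]
bL [0.4111 0.2171 0.041 ] [0.3, 0.3]
bR [0.4492 0.0956 0.0402] [0.4, 0.4]
(np.float64(0.08090668460937), np.float64(0.2977230901139323)) (np.float64(0.080242006828456), np.float64(0.3056154077054113)) (np.float64(0.06096821769935368), np.float64(1.8769170941158808)) (np.float64(0.1273777992101511), np.float64(1.8747079547187107)) (np.float64(0.06167804886558022), np.float64(1.8867318928862977))
(array([10.91, 15.31,  0.13]), array([ 0. ,  0. , -0.3])) (array([15.11,  1.95,  0.12]), array([ 0. ,  0. , -0.3]))
[[162.48981078 135.98200571]]
```

Block size (80.5 x 61 mm) and yaw (0.305) match the description. The pad is at about (0.460,0.166). I press it now and measure the rim afterwards.

```bash
python3 - <<'E'
from h import *
R=Rn.from_euler("xyz",[np.pi,0,.305]).as_matrix()
print(go([.459,.1655,.058],R))
E
```

```text
(array([ 6.11,  6.92, 17.32]), array([ 0.,  0., -0.]))
```

Request:
arm_command(gripper=[0,0,0,0,0], slide=[[6.1,6.9,5],[6.1,6.9,12],[6.1,6.9,17],[6.1,6.9,17.3],[6.1,6.9,17.3]], turn=[[0,0,0],[0,0,0],[0,0,0],[0,0,0],[0,0,0]])

```text
clock: 3.48
position: [0.4579, 0.165, 0.0569]
tool_rot: [3.14, 0.003, 0.304]
force: [-0.4, 1.3, 1.4]
grip_width: 0.0
```

Request:
arm_command(gripper=[0,0,0,0,0], slide=[[0,0,0],[0,0,0.4],[0,0,0.8],[0,0,1.2],[0,0,1.5]], turn=[[0,0,0],[0,0,0],[0,0,0],[0,0,0],[0,0,0]])

```text
clock: 4.1
position: [0.4583, 0.1677, 0.0433]
tool_rot: [3.142, -0.001, 0.307]
force: [0.2, -1.5, 5.6]
grip_width: 0.0002
```

Request:
arm_command(gripper=[0,0,0,0,0], slide=[[0,0,0.2],[0,0,0.3],[0,0,0.4],[0,0,0.5],[0,0,0.5]], turn=[[0,0,0],[0,0,0],[0,0,0],[0,0,0],[0,0,0]])

```text
clock: 4.72
position: [0.4584, 0.1677, 0.0398]
tool_rot: [3.141, -0.001, 0.307]
force: [-9.4, -4.6, 44.6]
grip_width: -0.0002
```

It bottomed out at z = 0.0398 m and the force jumped to 45 N, so the socket is at its stop. I back off and view the rim from two places.

Request:
arm_command(gripper=[0,0,0,0,0], slide=[[0,0,-3],[0,0,-9],[9,-4.7,-17],[9,-4.7,-19],[9,-4.7,-19]], turn=[[0,0,0],[0,0,0],[0,0,0],[0,0,0],[0,0,0]])

```text
clock: 5.35
position: [0.5313, 0.2419, 0.231]
tool_rot: [-3.14, -0.004, 0.308]
force: [0.1, -0.7, -1.2]
grip_width: 0.0001
```

Request:
arm_command(gripper=[0,0], slide=[[0,0,0],[0,0,0]], turn=[[0,0,0],[0,0,0]])

```text
clock: 5.6
position: [0.5288, 0.2388, 0.2272]
tool_rot: [3.141, 0.002, 0.307]
force: [0.5, -0.7, -0.1]
grip_width: -0.0
```

```bash
python3 - <<'E'
from h import *
im,m=snap("r1"); s=bot.observe(); print(s["position"],s["tool_rot"],s["qd"].round(3))
E
```

```text
[0.5287852  0.23879676 0.22717567] [3.14101067e+00 1.94634504e-03 3.06822609e-01] [ 0.002 -0.001 -0.001 -0.006  0.001  0.005  0.001]
```

Request:
arm_command(gripper=[8.5,8.5,8.5,8.5,8.5], slide=[[-4,13.4,0],[-4,13.4,0],[-4,13.4,0],[-4,13.4,0],[-4,13.4,0]], turn=[[0,0,0],[0,0,0],[0,0,0],[0,0,0],[0,0,0]])

```text
clock: 6.28
position: [0.5317, 0.1014, 0.2281]
tool_rot: [-3.141, 0.0, 0.309]
force: [0.1, 1.0, 0.7]
grip_width: 0.0852
```

```bash
python3 - <<'E'
from h import *
im,m=snap("r2"); s=bot.observe(); print(s["position"],s["tool_rot"],s["qd"].round(3))
a,ma=load("r1")
o=[]
for I,M in((a,ma),(im,m)):
    c=proj(M,[[.51,.18,.06]])[0].astype(int)-[60,75]; c=np.maximum(c,0);print(c)
    o.append(cv2.resize(I[c[1]:c[1]+180,c[0]:c[0]+130],(390,540),interpolation=cv2.INTER_CUBIC))
cv2.imwrite("pics/r12.png",np.hstack(o))
E
```

```text
[0.53171224 0.10142837 0.22808904] [-3.14095069e+00  2.10833250e-04  3.09069814e-01] [-0.002  0.     0.002 -0.001  0.001  0.001  0.003]
[242 126]
[111  89]
```

View pics/r12.png

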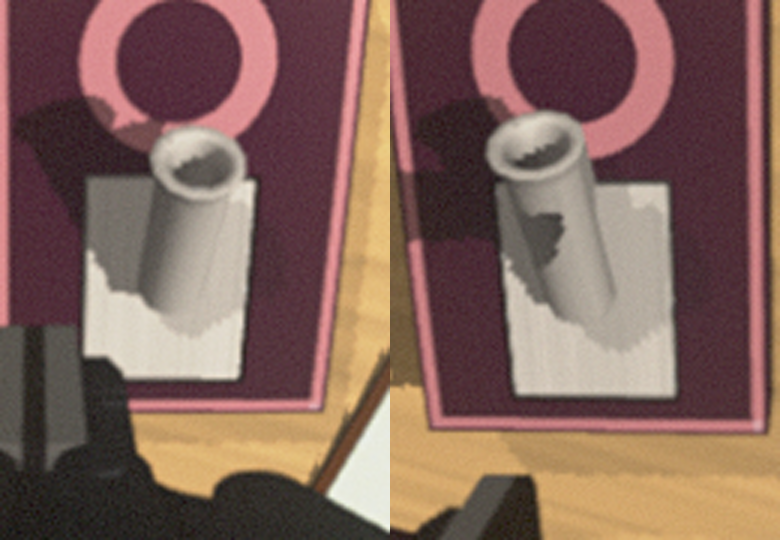

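The rim ellipse is centred at about crop (198,163) in r1 and (536,148) in r2. The block corners are visible too, so I can check both the rim and flushness.

```bash
python3 - <<'E'
from h import *
a,ma=load("r1");b,mb=load("r2")
A=lambda x,y:(242+x/3-.33,126+y/3-.33);B=lambda x,y:(111+(x-390)/3-.33,89+y/3-.33)
for n,p,q in [("rim",(198,163),(536,148)),("rimL",(150,160),(486,147)),("rimR",(246,163),(586,147)),("nR",(240,381),(677,397)),("fR",(256,180),(669,184)),("fL",(86,176),(497,183)),("brR",(321,409),(764,431))]:
    x,e=tri((ma,A(*p)),(mb,B(*q)));print(n,x.round(4),e)
u=np.array([np.cos(.305),np.sin(.305),0]);c=np.array([.4814,.1723,0])
x,e=tri((ma,A(198,163)),(mb,B(536,148)));print("rim in block frame",u@(x-c),np.array([-u[1],u[0],0])@(x-c))
# backproject: projected rim circle & bore for check
ax=np.array([-u[0]*np.cos(np.radians(35)),-u[1]*np.cos(np.radians(35)),-np.sin(np.radians(35))])
yv=np.array([-u[1],u[0],0]);zv=np.cross(ax,yv)
for rr in (.015,.010):
    t=np.linspace(0,2*np.pi,60);C=x+rr*(np.cos(t)[:,None]*yv+np.sin(t)[:,None]*zv)
    for m,o,off in((ma,(242,126),0),(mb,(111,89),390)):
        q=(proj(m,C)-o)*3+[off,0];print(rr,q.min(0).round(),q.max(0).round())
E
```

```text
rim [0.5393 0.1907 0.0888] [0.2, 0.2]
rimL [0.5355 0.2049 0.0891] [0.5, 0.5]
rimR [0.5438 0.1767 0.0885] [0.1, 0.1]
nR [0.4515 0.1312 0.0389] [0.5, 0.5]
fR [0.5282 0.155  0.0373] [0.1, 0.1]
fL [0.5101 0.2137 0.035 ] [0.2, 0.2]
brR [0.4492 0.0965 0.0402] [0.0, 0.0]
rim in block frame 0.06073447730966083 0.00015028591813528406
0.015 [147. 125.] [246. 203.]
0.015 [484. 111.] [586. 183.]
0.01 [164. 137.] [230. 189.]
0.01 [501. 123.] [569. 171.]
```

Rim is at (0.539,0.191,0.089), 0.15 mm off the block's midline, and the block top is at about 0.038, so it is flush. Now to the gauge.

```bash
python3 - <<'E'
from h import *
R=Rn.from_euler("xyz",[np.pi,0,-.278]).as_matrix()
print(go([.5147,-.186,.12],R),go([.5147,-.186,.041],R))
E
```

```text
(array([-10.36,  26.87,  10.79]), array([-0. ,  0. , 33.6])) (array([-10.36,  26.88,  18.69]), array([-0. ,  0. , 33.6]))
```

Request:
arm_command(gripper=[6,6,6,6,6], slide=[[-10.4,26.9,0],[-10.4,26.9,3],[-10.4,26.9,6],[-10.4,26.9,10.8],[-10.4,26.9,10.8]], turn=[[0,0,33.6],[0,0,33.6],[0,0,33.6],[0,0,33.6],[0,0,33.6]])

```text
clock: 6.95
position: [0.5151, -0.1826, 0.1237]
tool_rot: [-3.141, -0.001, -0.278]
force: [1.1, 0.2, -0.5]
grip_width: 0.06
```

Request:
arm_command(gripper=[6,6], slide=[[0,0,0],[0,0,0]], turn=[[0,0,0],[0,0,0]])

```text
clock: 7.2
position: [0.515, -0.1811, 0.1245]
tool_rot: [-3.141, 0.0, -0.278]
force: [0.7, -0.0, 0.5]
grip_width: 0.0601
```

```bash
python3 - <<'E'
from h import *
im,m=snap("g1"); s=bot.observe(); print(s["position"],s["tool_rot"])
hsv=cv2.cvtColor(im,cv2.COLOR_BGR2HSV);print(proj(m,[[.5147,-.186,.06],[.5915,-.2077,.06],[.4617,-.171,.06]]).round(1))
R=Rn.from_euler("xyz",[np.pi,0,-.278]).as_matrix();print(go([.5147,-.186,.041],R))
g=(hsv[...,1]<60)&(hsv[...,2]>70)
for r in range(30,230,15):
    x=np.flatnonzero(g[r]);x=x[(x>190)&(x<320)]; print(r,(x.min(),x.max(),len(x)) if len(x) else None, end=' ')
cv2.imwrite("pics/g1c.png",im[:300,100:420])
E
```

```text
[ 0.51529144 -0.18082172  0.12501141] [-3.14085466e+00 -5.32191527e-04 -2.77248868e-01]
[[260.8 203.1]
 [261.4  80.6]
 [260.4 272.9]]
(array([0.08, 0.52, 8.4 ]), array([-0., -0.,  0.]))
30 None 45 None 60 None 75 None 90 (np.int64(250), np.int64(272), 23) 105 (np.int64(250), np.int64(272), 23) 120 (np.int64(250), np.int64(271), 22) 135 (np.int64(251), np.int64(271), 21) 150 (np.int64(251), np.int64(271), 21) 165 (np.int64(251), np.int64(271), 21) 180 (np.int64(251), np.int64(270), 20) 195 (np.int64(251), np.int64(270), 20) 210 (np.int64(251), np.int64(270), 20) 225 (np.int64(251), np.int64(270), 20)
```

The gauge centreline agrees within 0.5 px. Now I descend and grip.

Request:
arm_command(gripper=[6,6,6,6,6], slide=[[0,0.5,3],[0.05,0.5,6],[0.05,0.5,8.4],[0.05,0.5,8.4],[0.05,0.5,8.4]], turn=[[0,0,0],[0,0,0],[0,0,0],[0,0,0],[0,0,0]])

```text
clock: 7.88
position: [0.5145, -0.1868, 0.0419]
tool_rot: [-3.141, -0.002, -0.278]
force: [0.4, 0.1, 0.6]
grip_width: 0.0601
```

Request:
arm_command(gripper=[1,1,1,1,1], slide=[[0,0,0],[0,0,0],[0,0,0],[0,0,0],[0,0,0]], turn=[[0,0,0],[0,0,0],[0,0,0],[0,0,0],[0,0,0]], force=70)

```text
clock: 8.5
position: [0.5138, -0.1876, 0.0413]
tool_rot: [3.141, -0.001, -0.279]
force: [-2.0, 0.3, 10.0]
grip_width: 0.0125
```

Request:
arm_command(gripper=[1,1,1,1,1], slide=[[0,0,-1],[0,0,-4],[0,0,-9],[0,0,-14],[0,0,-14]], turn=[[0,0,0],[0,0,0],[0,0,0],[0,0,0],[0,0,0]])

```text
clock: 9.12
position: [0.5151, -0.188, 0.1845]
tool_rot: [-3.142, -0.006, -0.28]
force: [0.4, -0.3, -2.9]
grip_width: 0.0128
```

```bash
python3 - <<'E'
from h import *
im,m=snap("l1"); s=bot.observe(); print(s["position"],s["tool_rot"],s["grip_width"],s["force"].round(1))
mt=vision.camera_model("top");t=vision.grab_frame("top");sc=vision.grab_frame("scene");ms=vision.camera_model("scene")
R=toolR(s);g=s["position"]-.019*R[:,2]
P=np.array([g+R[:,0]*d for d in(.08,0,-.055,-.12)])
print(proj(m,P).round(1));pt=proj(mt,P);ps=proj(ms,P);print(pt.round(1),ps.round(1))
cs=ps[1].astype(int);a=cv2.resize(sc[cs[1]-50:cs[1]+50,cs[0]-50:cs[0]+50],(400,400),interpolation=cv2.INTER_CUBIC)
cv2.imwrite("pics/l1c.png",np.hstack([im[:,100:400],np.vstack([a[:384,:],])])); print(cs)
E
```

```text
[ 0.51409792 -0.18761043  0.18225403] [ 3.14158098e+00 -2.91958956e-03 -2.79635012e-01] 0.01298771793263485 [ 0.  -1.3 -3.4]
[[254.2  83.1]
 [254.  271.3]
 [253.9 364. ]
 [253.8 444.1]]
[[343.5 151.6]
 [337.2 178.8]
 [332.8 197.8]
 [327.5 220.8]] [[172.5 131.3]
 [196.2 123. ]
 [212.  117.5]
 [230.2 111.2]]
[196 123]
```

View pics/l1c.png

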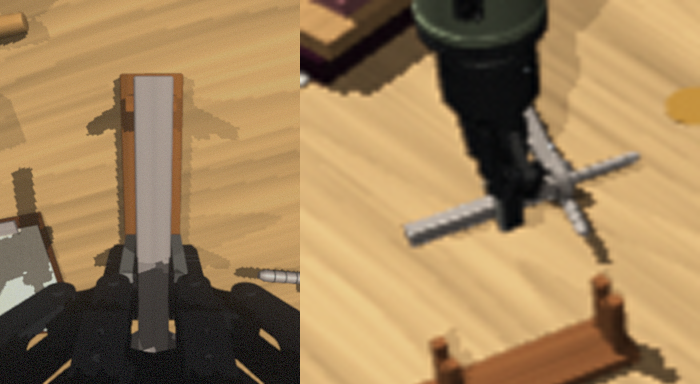

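The gauge is held. Its tip and handle end in the scene view sit within 1 px of the prediction for an untilted grip. Now I work out the pre-insert pose.

```bash
cat >> h.py <<'E'
YB=.305;RIM=np.array([.5393,.1907,.0892])
RI=Rn.from_euler("xyz",[np.pi,-np.radians(35),YB]).as_matrix()
def ins(d,rim=RIM,R=RI): return rim+(.055+d)*R[:,0]+.019*R[:,2]
E
python3 - <<'E'
from h import *
print(ins(.1),go(ins(.1),RI)); s=bot.observe();print(s["position"])
E
```

```text
[0.67080356 0.23210037 0.16254046] (array([  3.61, -44.66,   1.74]), array([ 10.2,  34.1, -32.4]))
[ 0.51298223 -0.1872462   0.17997742]
```

Request:
arm_command(gripper=[1,1,1,1,1], slide=[[3.6,-44.7,-3],[3.6,-44.7,-3],[3.6,-44.7,-3],[3.6,-44.7,-3],[3.6,-44.7,0]], turn=[[10.2,34.1,-32.4],[10.2,34.1,-32.4],[10.2,34.1,-32.4],[10.2,34.1,-32.4],[10.2,34.1,-32.4]])

```text
clock: 9.9
position: [0.596, 0.015, 0.1889]
tool_rot: [3.135, -0.489, 0.194]
force: [-0.3, -1.0, -3.2]
grip_width: 0.013
```

```bash
python3 - <<'E'
from h import *
s=bot.observe();print(s["position"],s["tool_rot"],go(ins(.1),RI))
E
```

```text
[0.59601622 0.0150346  0.18893559] [ 3.13512389 -0.48910285  0.19406818] (array([  8.93, -19.91,   7.62]), array([ 3.7,  7. , -5.4]))
```

Request:
arm_command(gripper=[1,1,1,1,1], slide=[[8.9,-19.9,7.6],[8.9,-19.9,7.6],[8.9,-19.9,7.6],[8.9,-19.9,7.6],[8.9,-19.9,7.6]], turn=[[3.7,7,-5.4],[3.7,7,-5.4],[3.7,7,-5.4],[3.7,7,-5.4],[3.7,7,-5.4]])

```text
clock: 10.52
position: [0.6759, 0.2157, 0.1778]
tool_rot: [-3.141, -0.58, 0.303]
force: [0.6, 0.1, -2.9]
grip_width: 0.0126
```

```bash
python3 - <<'E'
from h import *
s=bot.observe();print(s["position"],s["tool_rot"],go(ins(.1),RI),go(ins(.07),RI),s["force"])
E
```

```text
[0.67594867 0.21570328 0.17781671] [-3.14103123 -0.58012848  0.30263329] (array([-0.84, -1.72,  1.28]), array([ 0. ,  1.8, -0.1])) (array([-3.84, -1.71,  1.37]), array([ 0. ,  1.8, -0.1])) [ 0.57294076  0.05336858 -2.87674007]
```

Request:
arm_command(gripper=[1,1,1,1], slide=[[-0.8,-1.7,1.3],[-2.3,-1.7,1.3],[-2.3,-1.7,1.3],[-2.3,-1.7,1.3]], turn=[[0,1.8,0],[0,1.8,0],[0,1.8,0],[0,1.8,0]])

```text
clock: 11.02
position: [0.6702, 0.2282, 0.1744]
tool_rot: [-3.141, -0.573, 0.305]
force: [-0.1, -0.1, -3.1]
grip_width: 0.0129
```

```bash
python3 - <<'E'
from h import *
im,m=snap("i1"); s=bot.observe(); print(s["position"],s["tool_rot"],go(ins(.085),RI),go(ins(.055),RI))
mt=vision.camera_model("top");t=vision.grab_frame("top");sc=vision.grab_frame("scene");ms=vision.camera_model("scene")
cv2.imwrite("pics/i1t.png",t);cv2.imwrite("pics/i1s.png",sc)
R=toolR(s);G=s["position"]-.019*R[:,2]
P=np.array([RIM,G-R[:,0]*.12,G-R[:,0]*.055,G+R[:,0]*.08])
pt=proj(mt,P);ps=proj(ms,P);print("rim,tip,collar,end\n",pt.round(1),ps.round(1))
f=lambda I,p:(lambda c:(print(c-[32,40]),cv2.resize(I[c[1]-40:c[1]+40,c[0]-32:c[0]+32],(384,480),interpolation=cv2.INTER_CUBIC))[1])(p.astype(int))
cv2.imwrite("pics/i1c.png",np.hstack([f(t,pt[1]),f(sc,ps[1])]))
E
```

```text
[0.67040655 0.22835529 0.1746276 ] [-3.14080624 -0.57350001  0.30544265] (array([-2.03, -0.34,  1.15]), array([-0.1,  2.1,  0. ])) (array([-5.03, -0.35,  1.27]), array([-0.1,  2.1,  0. ]))
rim,tip,collar,end
 [[205.6 181.2]
 [202.5 170.5]
 [195.1 150.4]
 [178.7 105.5]] [[277.1 217. ]
 [272.6 214.9]
 [264.1 221. ]
 [243.9 235.4]]
[170 130]
[240 174]
```

View pics/i1c.png

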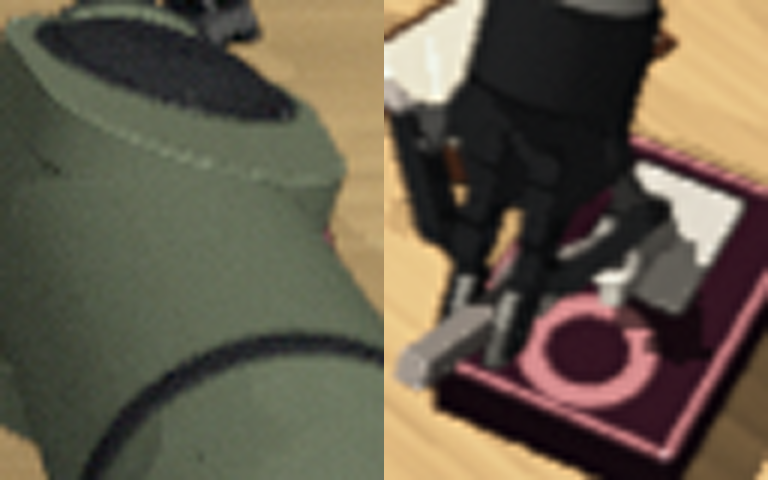

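The scene crop shows the handle end at (410,370) and the rim below the fingers; the arm hides the top view. The last move fell short, so I check joint limits.

```bash
python3 - <<'E'
from h import *
s=bot.observe(); print(s["qpos"].round(3),s["qd"].round(3),s["joint_efforts"].round(1),s["clock"])
im,_=load("i1"); cv2.imwrite("pics/i1w.png",im)
E
```

```text
[-0.378  0.524 -0.093  1.942  0.852  0.162 -2.52 ] [-0.003  0.001 -0.001 -0.001 -0.001  0.001 -0.002] [  0.  -87.8   1.  -31.2   0.5  -2.   -0. ] 11.175
```

q6 (0.162) and q7 (-2.52) are at their limits, so this outward lean can't be held with a perpendicular grip. A rough planar model says that if the tool leans about 30° towards the robot at the grasp, insertion needs only about 5° of lean and q6 lands mid-range. I'll put the gauge back in the rest and regrip tilted.

```bash
python3 - <<'E'
from h import *
R=Rn.from_euler("xyz",[np.pi,0,-.279]).as_matrix()
print(go([.5138,-.1876,.17],R))
E
```

```text
(array([-23.33,  34.98, -14.54]), array([ -9.7, -31.9,  32.6]))
```

Request:
arm_command(gripper=[1,1,1,1,1], slide=[[2,2,-5],[-8,15,-14.5],[-23.3,35,-14.5],[-23.3,35,-14.5],[-23.3,35,-14.5]], turn=[[0,-8,0],[-4,-18,12],[-9.7,-31.9,32.6],[-9.7,-31.9,32.6],[-9.7,-31.9,32.6]])

```text
clock: 11.8
position: [0.5851, -0.0008, 0.187]
tool_rot: [-3.133, -0.035, -0.239]
force: [0.5, -1.4, -2.3]
grip_width: 0.0127
```

```bash
python3 - <<'E'
from h import *
R=Rn.from_euler("xyz",[np.pi,0,-.279]).as_matrix();s=bot.observe();print(s["position"],s["tool_rot"],s["qpos"].round(2))
print(go([.5138,-.1876,.14],R))
E
```

```text
[ 0.58509213 -0.00077681  0.18696453] [-3.13285605 -0.03509795 -0.23875445] [ 0.23  0.53 -0.47  1.77  0.31  0.88 -2.18]
(array([-2.67, 19.88,  4.43]), array([-0.5, -2. ,  2.3]))
```

Request:
arm_command(gripper=[1,1,1,1,1], slide=[[-2.7,19.9,0],[-2.7,19.9,0],[-2.7,19.9,2],[-2.7,19.9,4.4],[-2.7,19.9,4.4]], turn=[[-0.5,-2,2.3],[-0.5,-2,2.3],[-0.5,-2,2.3],[-0.5,-2,2.3],[-0.5,-2,2.3]])

```text
clock: 12.42
position: [0.5138, -0.1876, 0.1385]
tool_rot: [-3.141, -0.0, -0.277]
force: [-0.2, 0.6, -1.8]
grip_width: 0.0131
```

Request:
arm_command(gripper=[1,1], slide=[[0,0,0],[0,0,0]], turn=[[0,0,0],[0,0,0]])

```text
clock: 12.68
position: [0.5161, -0.1853, 0.1407]
tool_rot: [-3.141, -0.004, -0.272]
force: [-0.2, -0.3, -2.5]
grip_width: 0.0126
```

```bash
python3 - <<'E'
from h import *
R=Rn.from_euler("xyz",[np.pi,0,-.279]).as_matrix();s=bot.observe();print(s["position"],s["tool_rot"],s["qpos"].round(2))
print(go([.5138,-.1876,.0415],R))
E
```

```text
[ 0.51608019 -0.18530632  0.14069365] [-3.14095226 -0.00438704 -0.27227212] [ 0.55  0.54 -0.43  1.87  0.31  0.78 -1.89]
(array([-0.2 ,  0.29,  9.92]), array([-0. , -0.3,  0.4]))
```

Request:
arm_command(gripper=[1,1,1,1,1], slide=[[-0.2,0.3,2],[-0.2,0.3,5],[-0.2,0.3,7],[-0.2,0.3,7],[-0.2,0.3,7]], turn=[[0,-0.3,0.4],[0,-0.3,0.4],[0,-0.3,0.4],[0,-0.3,0.4],[0,-0.3,0.4]])

```text
clock: 13.3
position: [0.5128, -0.1885, 0.07]
tool_rot: [-3.141, 0.002, -0.281]
force: [0.4, -0.1, -2.7]
grip_width: 0.0128
```

```bash
python3 - <<'E'
from h import *
R=Rn.from_euler("xyz",[np.pi,0,-.279]).as_matrix();s=bot.observe();print(s["position"],s["tool_rot"],s["force"])
print(go([.5138,-.1876,.0415],R))
E
```

```text
[ 0.51284036 -0.18853461  0.06996317] [-3.14113167e+00  2.15101060e-03 -2.80623827e-01] [ 0.41180323 -0.06423664 -2.71384051]
(array([ 0.07, -0.12,  2.85]), array([-0. ,  0.1, -0.1]))
```

Request:
arm_command(gripper=[1,1,1,1,1], slide=[[0.05,-0.1,0.7],[0.05,-0.1,1.4],[0.05,-0.1,2.2],[0.05,-0.1,2.8],[0.05,-0.1,2.8]], turn=[[0,0,0],[0,0,0],[0,0,0],[0,0,0],[0,0,0]])

```text
clock: 13.92
position: [0.5135, -0.1875, 0.0415]
tool_rot: [-3.141, 0.002, -0.28]
force: [1.1, 2.3, 0.7]
grip_width: 0.013
```

The gauge is seated in the rest again. I open, tilt 30° about the grasp point, and regrip.

Request:
arm_command(gripper=[4,4,4,4,4], slide=[[0,0,0],[0,0,0],[-0.3,0,-0.05],[-0.65,0,-0.15],[-0.95,0,-0.25]], turn=[[0,0,0],[0,0,0],[0,-10,0],[0,-20,0],[0,-30,0]])

```text
clock: 14.55
position: [0.5044, -0.1856, 0.045]
tool_rot: [-3.141, 0.53, -0.281]
force: [-0.3, -0.1, 0.5]
grip_width: 0.0399
```

```bash
python3 - <<'E'
from h import *
R=Rn.from_euler("xyz",[np.pi,np.radians(30),-.279]).as_matrix();s=bot.observe();print(s["position"],s["tool_rot"],s["force"],s["qpos"].round(2),s["grip_width"])
print(go(np.array([.5138,-.1876,.0605])+.019*R[:,2],R))
E
```

```text
[ 0.50442617 -0.18564471  0.04501308] [-3.14071706  0.53036111 -0.28106559] [-0.28508609 -0.11542895  0.45465645] [ 0.48  0.94 -0.38  1.48  0.25  1.31 -1.82] 0.039912688800223056
(array([ 0.05, -0.07,  0.08]), array([-0.1,  0.4, -0.1]))
```

Request:
arm_command(gripper=[1,1,1,1,1], slide=[[0,0,0],[0,0,0],[0,0,0],[0,0,0],[0,0,0]], turn=[[0,0.4,0],[0,0.4,0],[0,0.4,0],[0,0.4,0],[0,0.4,0]], force=90)

```text
clock: 15.18
position: [0.5042, -0.1848, 0.0448]
tool_rot: [-3.141, 0.518, -0.28]
force: [0.4, 5.2, -2.1]
grip_width: 0.0127
```

```bash
python3 - <<'E'
from h import *
s=bot.observe();print(s["position"],s["tool_rot"],s["force"],s["grip_width"]);R=toolR(s);print((s["position"]-.019*R[:,2]).round(4))
# world up 11 cm, in tool axes
print((R.T@[0,0,.11]*100).round(2))
E
```

```text
[ 0.50415126 -0.18484626  0.04481296] [-3.14076972  0.51801157 -0.28012547] [ 0.35615397  5.21307716 -2.06480324] 0.012659309287006919
[ 0.5132 -0.1875  0.0613]
[-5.45 -0.01 -9.56]
```

Request:
arm_command(gripper=[1,1,1,1,1], slide=[[-0.5,0,-0.9],[-2.7,0,-4.8],[-5.4,0,-9.5],[-5.4,0,-9.5],[-5.4,0,-9.5]], turn=[[0,0,0],[0,0,0],[0,0,0],[0,0,0],[0,0,0]])

```text
clock: 15.8
position: [0.504, -0.1858, 0.1535]
tool_rot: [3.141, 0.518, -0.281]
force: [-0.5, 0.7, -2.9]
grip_width: 0.0126
```

```bash
cat >> h.py <<'E'
AL=.518
def RG(pitch,yaw): "tool R for gauge -x axis raised by pitch at yaw"; return Rn.from_euler("xyz",[np.pi,AL-pitch,yaw]).as_matrix()
def tgt(d,rim=RIM,yaw=YB,p=np.radians(35)):
    R=RG(p,yaw);h=np.array([np.cos(p)*np.cos(yaw),np.cos(p)*np.sin(yaw),np.sin(p)]);return rim+(.055+d)*h+.019*R[:,2],R
def gauge(s):
    "tip, collar, end, dir(-x of gauge) from state"
    R=toolR(s);h=R@Rn.from_euler("y",AL).as_matrix()@[1,0,0];G=s["position"]-.019*R[:,2];return G-.12*h,G-.055*h,G+.08*h,h
E
python3 - <<'E'
from h import *
s=bot.observe();print(s["position"],s["tool_rot"],s["force"]);t,c,e,h=gauge(s);print(t,e,h)
sc=vision.grab_frame("scene");ms=vision.camera_model("scene");cv2.imwrite("pics/l2s.png",sc)
P=proj(ms,[t,c,e]);print(P.round(1))
hsv=cv2.cvtColor(sc,cv2.COLOR_BGR2HSV);g=(hsv[...,1]<45)&(hsv[...,2]>80)
for u in range(int(P[2][0])-5,int(P[0][0])+6,3):
    v=np.flatnonzero(g[:,u]);y0=np.interp(u,[P[2][0],P[0][0]],[P[2][1],P[0][1]]);v=v[abs(v-y0)<8];print(u,round(y0,1),(v.min(),v.max()) if len(v) else None,end='; ')
print(go(*tgt(.1)))
E
```

```text
[ 0.50400358 -0.18577089  0.15345037] [ 3.14096436  0.51843502 -0.28140429] [-0.48126188  0.71603824 -2.853789  ]
[ 0.39776116 -0.15508526  0.1700059 ] [ 0.58991169 -0.21056648  0.16991888] [ 9.60752664e-01 -2.77406073e-01 -4.35103050e-04]
[[230.6 118.3]
 [212.7 124.7]
 [173.8 138.5]]
168 138.5 None; 171 138.5 None; 174 138.5 (np.int64(136), np.int64(138)); 177 137.4 (np.int64(135), np.int64(138)); 180 136.3 (np.int64(134), np.int64(137)); 183 135.3 (np.int64(133), np.int64(136)); 186 134.2 (np.int64(132), np.int64(134)); 189 133.1 (np.int64(132), np.int64(133)); 192 132.1 None; 195 131.0 None; 198 129.9 None; 201 128.9 (np.int64(126), np.int64(128)); 204 127.8 (np.int64(125), np.int64(128)); 207 126.7 (np.int64(124), np.int64(127)); 210 125.7 (np.int64(118), np.int64(125)); 213 124.6 (np.int64(120), np.int64(127)); 216 123.5 (np.int64(122), np.int64(130)); 219 122.5 (np.int64(122), np.int64(122)); 222 121.4 (np.int64(120), np.int64(121)); 225 120.3 (np.int64(120), np.int64(120)); 228 119.3 (np.int64(118), np.int64(119)); 231 118.3 None; 234 118.3 None; (array([  2.89, -44.26,  -2.4 ]), array([ -7.2,  34.1, -33.3]))
```

The held gauge matches its predicted line, with about 1 px constant offset and no tilt. On to the pre-insert pose.

Request:
arm_command(gripper=[1,1,1,1,1], slide=[[2.9,-44.3,-5],[2.9,-44.3,-5],[2.9,-44.3,-5],[2.9,-44.3,-5],[2.9,-44.3,-5]], turn=[[-7.2,34.1,-33.3],[-7.2,34.1,-33.3],[-7.2,34.1,-33.3],[-7.2,34.1,-33.3],[-7.2,34.1,-33.3]])

```text
clock: 16.48
position: [0.6233, 0.1043, 0.1734]
tool_rot: [3.141, -0.096, 0.308]
force: [1.3, 0.2, -3.3]
grip_width: 0.0123
```

```bash
python3 - <<'E'
from h import *
s=bot.observe();print(s["position"],s["tool_rot"],s["force"],s["qpos"].round(2));print(gauge(s)[0]);print(go(*tgt(.1)))
E
```

```text
[0.62328236 0.10425111 0.17339278] [ 3.14097605 -0.09569664  0.30827154] [ 1.28557522  0.15995915 -3.2762921 ] [ 0.14  0.61 -0.59  1.7   0.43  0.86 -1.88]
[0.5280817  0.0739109  0.12319863]
(array([  7.32, -10.74,   2.12]), array([ 0. , -0.2,  0.2]))
```

Request:
arm_command(gripper=[1,1,1,1,1], slide=[[5,0,0],[7.3,-5,0],[7.3,-10.7,2.1],[7.3,-10.7,2.1],[7.3,-10.7,2.1]], turn=[[0,-0.2,0.2],[0,-0.2,0.2],[0,-0.2,0.2],[0,-0.2,0.2],[0,-0.2,0.2]])

```text
clock: 17.1
position: [0.6625, 0.2266, 0.1585]
tool_rot: [3.141, -0.089, 0.302]
force: [0.3, -0.9, -3.1]
grip_width: 0.0126
```

```bash
python3 - <<'E'
from h import *
s=bot.observe();print(s["position"],s["tool_rot"],s["force"],s["qpos"].round(2))
for d in(.085,.065,.03,0):print(d,go(*tgt(d)))
im,m=snap("j1");sc=vision.grab_frame("scene");ms=vision.camera_model("scene");cv2.imwrite("pics/j1s.png",sc)
t,c,e,h=gauge(s);P=[RIM,t,c,e];ps=proj(ms,P);pw=proj(m,P);print(ps.round(1),pw.round(1))
c0=((ps[0]+ps[1])/2).astype(int)-[32,40];print(c0)
A=cv2.resize(sc[c0[1]:c0[1]+80,c0[0]:c0[0]+64],(384,480),interpolation=cv2.INTER_CUBIC)
cv2.imwrite("pics/j1c.png",np.hstack([A,im[:,60:460][:384].copy() if 0 else cv2.resize(im,(416,312)) [:312] if 0 else np.vstack([cv2.resize(im,(416,312)),np.zeros((168,416,3),np.uint8)])]))
E
```

```text
[0.66248215 0.22664615 0.15853971] [ 3.14139815 -0.08850436  0.30171959] [ 0.2681737  -0.90606939 -3.12258972] [-0.08  0.73 -0.55  1.51  0.47  0.94 -2.03]
0.085 (array([-1.25, -0.27,  0.69]), array([ 0. ,  0.2, -0.2]))
0.065 (array([-2.98, -0.26,  1.69]), array([ 0. ,  0.2, -0.2]))
0.03 (array([-6.02, -0.25,  3.43]), array([ 0. ,  0.2, -0.2]))
0 (array([-8.62, -0.24,  4.93]), array([ 0. ,  0.2, -0.2]))
[[277.1 217. ]
 [272.3 219.3]
 [264.1 224.7]
 [244.3 237.8]] [[250.8 362. ]
 [253.7 350.5]
 [253.9 318.2]
 [255.2 121.9]]
[242 178]
```

View pics/j1c.png

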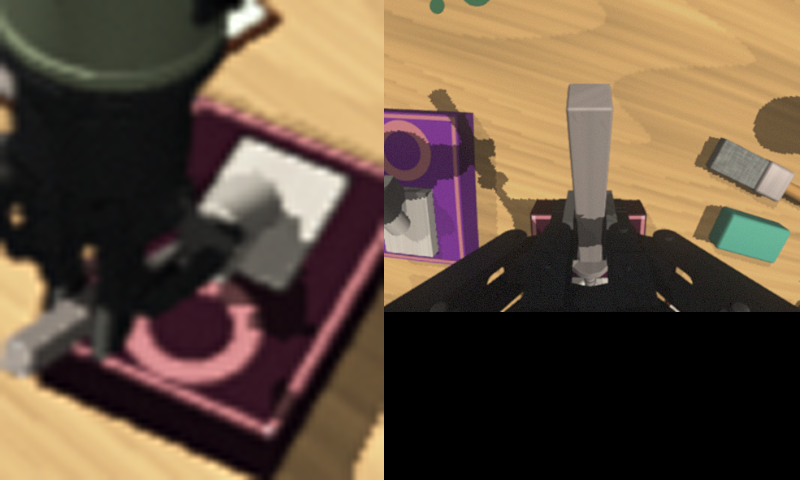

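Dead reckoning is consistent: predicted handle end at (255,122) in the wrist view lines up with the picture (crop 590,97). I come to the mouth and fine-tune there.

Request:
arm_command(gripper=[1,1,1,1,1], slide=[[-1.25,-0.25,0.7],[-2.7,-0.25,1.55],[-2.7,-0.25,1.55],[-2.7,-0.25,1.55],[-2.7,-0.25,1.55]], turn=[[0,0.2,-0.2],[0,0.2,-0.2],[0,0.2,-0.2],[0,0.2,-0.2],[0,0.2,-0.2]])

```text
clock: 17.82
position: [0.6386, 0.222, 0.1424]
tool_rot: [-3.141, -0.095, 0.304]
force: [0.8, -0.3, -2.9]
grip_width: 0.0124
```

```bash
python3 - <<'E'
from h import *
s=bot.observe();print(s["position"],s["tool_rot"],s["force"],s["qpos"].round(2))
for d in(.068,.06,.05,.03,0):print(d,go(*tgt(d)))
E
```

```text
[0.63856501 0.22195315 0.14240814] [-3.14137632 -0.09492765  0.30412207] [ 0.80928877 -0.31288531 -2.88297695] [-0.08  0.71 -0.55  1.6   0.48  0.87 -2.07]
0.068 (array([-0.17,  0.  ,  0.14]), array([-0. , -0.1, -0.1]))
0.06 (array([-0.87,  0.  ,  0.54]), array([-0. , -0.1, -0.1]))
0.05 (array([-1.74,  0.  ,  1.03]), array([-0. , -0.1, -0.1]))
0.03 (array([-3.47,  0.  ,  2.02]), array([-0. , -0.1, -0.1]))
0 (array([-6.08,  0.01,  3.5 ]), array([-0. , -0.1, -0.1]))
```

Request:
arm_command(gripper=[1,1,1,1,1], slide=[[-0.45,0,0.3],[-0.85,0,0.55],[-1.3,0,0.8],[-1.75,0,1.03],[-1.75,0,1.03]], turn=[[0,0,0],[0,0,0],[0,0,0],[0,0,0],[0,0,0]])

```text
clock: 18.45
position: [0.6218, 0.217, 0.1299]
tool_rot: [3.142, -0.094, 0.305]
force: [0.3, 0.6, -2.9]
grip_width: 0.0122
```

```bash
python3 - <<'E'
from h import *
s=bot.observe();print(s["position"],s["tool_rot"],s["force"],(toolR(s).T@s["force"]).round(1))
for d in(.05,.03,.005,-.003):print(d,go(*tgt(d)))
E
```

```text
[0.62184728 0.21695889 0.12990489] [ 3.14155801 -0.09370018  0.30483812] [ 0.33111305  0.60322997 -2.86151073] [ 0.2 -0.5  2.9]
0.05 (array([ 0.12,  0.03, -0.05]), array([ 0., -0., -0.]))
0.03 (array([-1.62,  0.03,  0.94]), array([ 0., -0., -0.]))
0.005 (array([-3.79,  0.03,  2.18]), array([ 0., -0., -0.]))
-0.003 (array([-4.49,  0.03,  2.57]), array([ 0., -0., -0.]))
```

No contact force, and the tip should be about 15 mm in. I continue to just short of the collar stop.

Request:
arm_command(gripper=[1,1,1,1,1], slide=[[-0.8,0,0.45],[-1.6,0,0.92],[-2.4,0,1.38],[-3.2,0,1.84],[-3.4,0,1.96]], turn=[[0,0,0],[0,0,0],[0,0,0],[0,0,0],[0,0,0]])

```text
clock: 19.08
position: [0.5911, 0.2073, 0.107]
tool_rot: [3.142, -0.094, 0.305]
force: [0.0, -0.0, -2.8]
grip_width: 0.0126
```

```bash
python3 - <<'E'
from h import *
s=bot.observe();print(s["position"],s["tool_rot"],s["force"],(toolR(s).T@s["force"]).round(1))
for d in(.005,0,-.003,-.006):print(d,go(*tgt(d)))
E
```

```text
[0.59106818 0.20727252 0.10703496] [ 3.14152479 -0.09356432  0.30490909] [ 0.00525401 -0.02697182 -2.77965519] [-0.3  0.   2.8]
0.005 (array([-0.36,  0.03,  0.2 ]), array([ 0., -0., -0.]))
0 (array([-0.8 ,  0.03,  0.45]), array([ 0., -0., -0.]))
-0.003 (array([-1.06,  0.03,  0.6 ]), array([ 0., -0., -0.]))
-0.006 (array([-1.32,  0.03,  0.74]), array([ 0., -0., -0.]))
```

Request:
arm_command(gripper=[1,1,1,1], slide=[[-0.4,0,0.22],[-0.65,0,0.37],[-0.8,0,0.45],[-0.8,0,0.45]], turn=[[0,0,0],[0,0,0],[0,0,0],[0,0,0]])

```text
clock: 19.58
position: [0.5844, 0.2053, 0.1022]
tool_rot: [-3.142, -0.094, 0.305]
force: [0.1, -0.2, -3.3]
grip_width: 0.0124
```

```bash
python3 - <<'E'
from h import *
s=bot.observe();print(s["position"],s["tool_rot"],s["force"],(toolR(s).T@s["force"]).round(1))
for d in(0,-.003,-.006):print(d,go(*tgt(d)))
E
```

```text
[0.58444089 0.20525685 0.10215857] [-3.14151066 -0.09411753  0.30475845] [ 0.05231412 -0.1630986  -3.2868677 ] [-0.3  0.2  3.3]
0 (array([-0.06,  0.03,  0.03]), array([-0. , -0.1, -0. ]))
-0.003 (array([-0.33,  0.03,  0.18]), array([-0. , -0.1, -0. ]))
-0.006 (array([-0.59,  0.03,  0.32]), array([-0. , -0.1, -0. ]))
```

Request:
arm_command(gripper=[1,1,1], slide=[[-0.1,0,0.06],[-0.2,0,0.12],[-0.3,0,0.17]], turn=[[0,0,0],[0,0,0],[0,0,0]])

```text
clock: 19.95
position: [0.5839, 0.2051, 0.1016]
tool_rot: [-3.141, -0.099, 0.304]
force: [11.4, 2.3, 9.3]
grip_width: 0.0126
```

The collar has stopped on the rim: 16.6 N axially within 1 mm of the predicted depth. I take a check picture, then draw straight out.

```bash
python3 - <<'E'
from h import *
s=bot.observe();print(s["position"],s["tool_rot"],s["force"],s["grip_width"])
t,c,e,h=gauge(s);print("axial d",h@(c-RIM), "off",((c-RIM)-h*(h@(c-RIM))).round(4), "axialF",h@(s["force"]+[0,0,2.9]))
sc=vision.grab_frame("scene");cv2.imwrite("pics/in_s.png",sc)
print((toolR(s).T@h).round(3))
E
```

```text
[0.58385867 0.20511004 0.10155194] [-3.14096056 -0.09890724  0.30440624] [11.42130834  2.3438267   9.27589365] 0.012564771844303525
axial d -0.0002493883223285271 off [ 0.0002  0.0005 -0.0004] axialF 16.505058620595783
[ 0.869  0.    -0.495]
```

Request:
arm_command(gripper=[1,1,1,1,1], slide=[[0.3,0,-0.17],[0.6,0,-0.34],[1.3,0,-0.75],[2.2,0,-1.26],[3.1,0,-1.78]], turn=[[0,0,0],[0,0,0],[0,0,0],[0,0,0],[0,0,0]])

```text
clock: 20.62
position: [0.6103, 0.2134, 0.1213]
tool_rot: [-3.141, -0.094, 0.305]
force: [0.3, 0.5, -2.1]
grip_width: 0.0124
```

```bash
python3 - <<'E'
from h import *
s=bot.observe();print(s["position"],s["tool_rot"],s["force"],s["grip_width"])
t,c,e,h=gauge(s);d=h@(c-RIM);print("axial d",d, "off",((c-RIM)-h*d).round(4))
print(go(*tgt(.05)),go(*tgt(.075)),go(*tgt(.11)))
E
```

```text
[0.610274   0.21340882 0.1212835 ] [-3.14134451 -0.09425886  0.3047071 ] [ 0.30241787  0.46367656 -2.0514614 ] 0.012374788668072564
axial d 0.033828190880365615 off [-0.0001  0.0004 -0.0001]
(array([ 1.41,  0.03, -0.79]), array([-0. , -0.1, -0. ])) (array([ 3.58,  0.03, -2.03]), array([-0. , -0.1, -0. ])) (array([ 6.62,  0.03, -3.76]), array([-0. , -0.1, -0. ]))
```

Request:
arm_command(gripper=[1,1,1,1,1], slide=[[1.2,0,-0.68],[2.4,0,-1.36],[3.6,0,-2.05],[5,0,-2.85],[6.6,0,-3.76]], turn=[[0,0,0],[0,0,0],[0,0,0],[0,0,0],[0,0,0]])

```text
clock: 21.25
position: [0.6696, 0.232, 0.1651]
tool_rot: [-3.141, -0.094, 0.305]
force: [-0.5, 0.1, -3.2]
grip_width: 0.0127
```

```bash
python3 - <<'E'
from h import *
s=bot.observe();print(s["position"],s["tool_rot"],s["force"],s["grip_width"])
t,c,e,h=gauge(s);d=h@(c-RIM);print("axial d",d)
# clipboard centre from top0 (frame & paper) and wrist w2/w3
b=cv2.imread("pics/top0.png");mt=vision.camera_model("top");hsv=cv2.cvtColor(b,cv2.COLOR_BGR2HSV)
g=((hsv[...,1]<60)&(hsv[...,2]>140)).astype(np.uint8);g[:,:240]=0;g[:,300:]=0;g[:190]=0;g[255:]=0
n,l,st,ce=cv2.connectedComponentsWithStats(g);i=1+np.argmax(st[1:,4])
cn,_=cv2.findContours((l==i).astype(np.uint8),0,2);r=cv2.minAreaRect(cn[0]);print("paper",r,plane(mt,cv2.boxPoints(r),.005).round(3),plane(mt,r[0],.005))
fr=plane(mt,[(251,197),(285,197),(283.5,246.5),(249,246)],.005);print(fr.round(3),fr.mean(0))
E
```

```text
[0.66962821 0.23201239 0.16505409] [-3.14143364 -0.09393912  0.3047545 ] [-0.51529551  0.0618429  -3.17134681] 0.012691445926314056
axial d 0.10989183019483663
paper ((266.7587890625, 220.35995483398438), (29.754444122314453, 46.284690856933594), 3.5763344764709473) [[ 0.353  0.059  0.005]
 [ 0.503  0.046  0.005]
 [ 0.494 -0.05   0.005]
 [ 0.345 -0.036  0.005]] [[0.42303114 0.00472963 0.005     ]]
[[ 0.501  0.054  0.005]
 [ 0.498 -0.057  0.005]
 [ 0.338 -0.046  0.005]
 [ 0.342  0.064  0.005]] [0.4197369  0.00360345 0.005     ]
```

The gauge is fully out (collar 110 mm from the rim). The clipboard is centred at (0.420,0.004) and measures 160 x 111 mm, matching the text. Now the reading pose.

```bash
cat >> h.py <<'E'
TIP=np.array([.420,.004,.106])
E
python3 - <<'E'
from h import *
f,R=tgt(.065,TIP,0.,0.);print(f,go(f,R));print(go(f+[0.06,0.1,.09],R))
print((toolR().T@[0,0,.08]*100).round(1))
E
```

```text
[0.53059227 0.004      0.08949259] (array([-20.72,  17.58,   5.63]), array([  3.7, -34.8,  17.3]))
(array([-11.19,   9.84,  -2.51]), array([  3.7, -34.8,  17.3]))
[ 0.8 -0.  -8. ]
```

Request:
arm_command(gripper=[1,1,1,1,1], slide=[[0.6,1,-6],[-3,6,-7],[-8,10,-4],[-12,13,-2.5],[-16,16,-2]], turn=[[0,0,0],[1,-10,5],[2,-20,10],[3.7,-34.8,17.3],[3.7,-34.8,17.3]])

```text
clock: 21.88
position: [0.5626, 0.0292, 0.1681]
tool_rot: [3.141, 0.524, -0.002]
force: [1.0, -0.7, -2.5]
grip_width: 0.0126
```

```bash
python3 - <<'E'
from h import *
s=bot.observe();print(s["position"],s["tool_rot"],s["force"],gauge(s))
f,R=tgt(.065,TIP,0.,0.);print(go(f,R))
E
```

```text
[0.56255856 0.02924702 0.16809787] [ 3.14120655e+00  5.23804749e-01 -2.05001962e-03] [ 1.02256175 -0.69580204 -2.54236599] (array([0.45206417, 0.02945793, 0.18524697]), array([0.51706297, 0.02933711, 0.18486966]), array([0.65206046, 0.02908617, 0.18408602]), array([ 0.99998142, -0.00185881, -0.00580475]))
(array([1.17, 2.53, 8.4 ]), array([-0. ,  0.3, -0.1]))
```

Request:
arm_command(gripper=[1,1,1,1,1], slide=[[0.6,1.2,4],[1.2,2.5,7],[1.2,2.5,8.4],[1.2,2.5,8.4],[1.2,2.5,8.4]], turn=[[0,0.3,0],[0,0.3,0],[0,0.3,0],[0,0.3,0],[0,0.3,0]])

```text
clock: 22.5
position: [0.5331, 0.0066, 0.0915]
tool_rot: [-3.141, 0.511, 0.002]
force: [0.2, -0.3, -1.5]
grip_width: 0.0124
```

Request:
arm_command(gripper=[1,1,1,1], slide=[[0,0,0],[0,0,0],[0,0,0],[0,0,0]], turn=[[0,0,0],[0,0,0],[0,0,0],[0,0,0]])

```text
clock: 23.0
position: [0.5321, 0.0058, 0.0905]
tool_rot: [3.141, 0.513, 0.001]
force: [-0.1, -0.4, -2.1]
grip_width: 0.0126
```

```bash
python3 - <<'E'
from h import *
s=bot.observe();print(s["position"],s["tool_rot"],s["force"],s["qd"].round(3));t,c,e,h=gauge(s);print(t,h)
f,R=tgt(.065,TIP,0.,0.);print(go(f,R))
sc=vision.grab_frame("scene");tp=vision.grab_frame("top");ms=vision.camera_model("scene");mt=vision.camera_model("top")
ps=proj(ms,[t,c,e]);pt=proj(mt,[t,c,e]);print(ps.round(1),pt.round(1))
A=cv2.resize(sc[140:260,190:330],(560,480),interpolation=cv2.INTER_CUBIC)
B=cv2.resize(tp[150:250,230:310][:, :80],(240,300),interpolation=cv2.INTER_CUBIC)
cv2.imwrite("pics/fin.png",np.hstack([A,np.vstack([B,np.zeros((180,240,3),np.uint8)])]))
E
```

```text
[0.53205219 0.00577358 0.09045983] [3.14124136e+00 5.12740382e-01 6.18781013e-04] [-0.05536017 -0.4284057  -2.11776931] [-0.001  0.002 -0.001  0.     0.001 -0.    -0.001]
[0.42137465 0.00569089 0.10638535] [9.99985854e-01 7.92713924e-04 5.25956703e-03]
(array([-0.08,  0.18,  0.16]), array([ 0. , -0.3,  0. ]))
[[260.4 160.5]
 [245.8 170.9]
 [213.6 194. ]] [[267.3 217.6]
 [266.6 195.9]
 [265.4 152.2]]
```

View pics/fin.png

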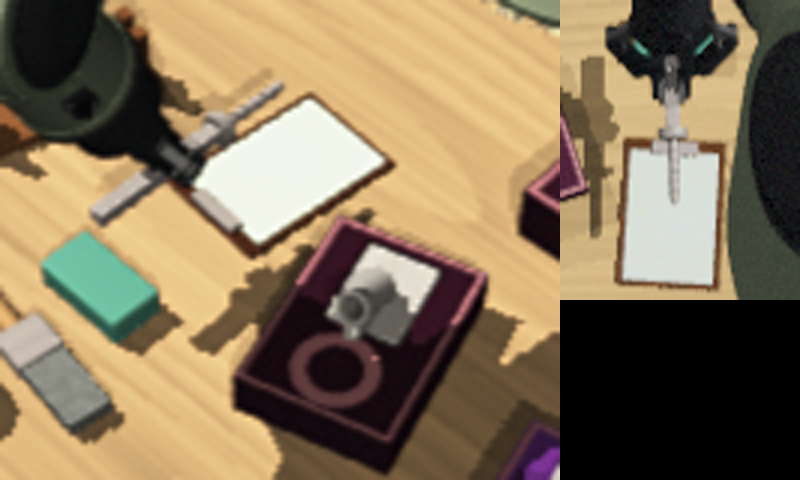

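The final view shows the tip at scene crop (282,86), full (260.5,161.5), against a predicted (260.4,160.5), over the middle of the sheet in the top view. I make a tiny correction, then check flushness and the loose items.

Request:
arm_command(gripper=[1,1,1,1,1], slide=[[-0.1,0.2,0.1],[-0.1,0.2,0.1],[-0.1,0.2,0.1],[-0.1,0.2,0.1],[-0.1,0.2,0.1]], turn=[[0,-0.3,0],[0,-0.3,0],[0,-0.3,0],[0,-0.3,0],[0,-0.3,0]])

```text
clock: 23.72
position: [0.5307, 0.0038, 0.0901]
tool_rot: [3.141, 0.518, 0.001]
force: [0.0, 0.1, -3.2]
grip_width: 0.0125
```

```bash
python3 - <<'E'
from h import *
s=bot.observe();t,c,e,h=gauge(s);print(t,h,s["grip_width"],s["qd"].round(3))
sc=vision.grab_frame("scene");ms=vision.camera_model("scene");tp=vision.grab_frame("top");a=cv2.imread("pics/scene0.png");b=cv2.imread("pics/top0.png")
# mint block, brush, tin: change vs start
for n,I,J,bx in[("sand top",b,tp,(245,145,290,175)),("brush top",b,tp,(235,125,305,152)),("tin top",b,tp,(265,92,300,130))]:
    x0,y0,x1,y1=bx;(dx,dy),_r=cv2.phaseCorrelate(np.float32(cv2.cvtColor(I,6)[y0:y1,x0:x1]),np.float32(cv2.cvtColor(J,6)[y0:y1,x0:x1]));print(n,round(dx,2),round(dy,2),round(_r,2),np.abs(I[y0:y1,x0:x1].astype(int)-J[y0:y1,x0:x1]).mean().round(1))
c0=np.array([.4814,.1723,0]);u=np.array([np.cos(YB),np.sin(YB),0]);v=np.array([-u[1],u[0],0])
for z in(.04,.044,.048): print(z,proj(ms,[c0+x*u+y*v+[0,0,z] for x,y in((-.04,-.03),(-.04,.03),(.04,.03))]).round(1).tolist())
A=cv2.resize(sc[185:240,255:315],None,fx=10,fy=10,interpolation=cv2.INTER_CUBIC);cv2.imwrite("pics/fl.png",A)
E
```

```text
[0.42007135 0.00370931 0.10655601] [9.99999672e-01 8.09514125e-04 1.79304932e-05] 0.01253219832141626 [ 0.     0.001  0.     0.001  0.001 -0.001  0.001]
sand top -5.95 -3.91 -0.11 67.9
brush top -2.6 0.08 0.15 54.4
tin top -0.89 -3.26 0.07 41.3
0.04 [[281.8, 200.6], [299.3, 207.5], [288.4, 225.8]]
0.044 [[281.9, 199.8], [299.4, 206.6], [288.5, 225.0]]
0.048 [[281.9, 198.9], [299.5, 205.8], [288.6, 224.2]]
```

View pics/fl.png

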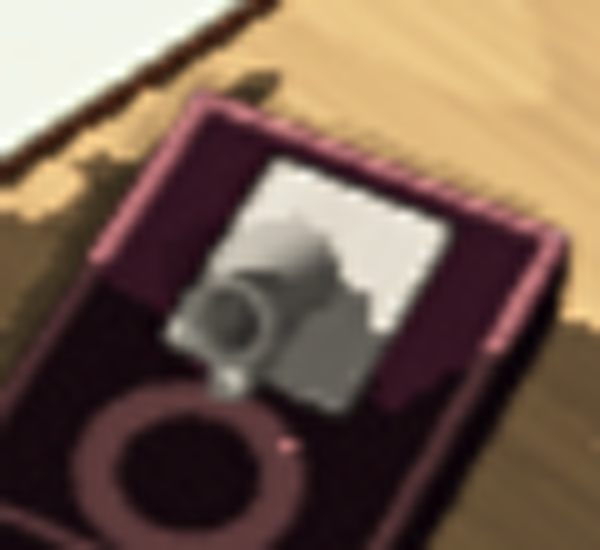

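Corners read (282.5,200.8), (300.5,207.8) and (290,226.2), which match the flush prediction with no side wall visible. The arm hides the loose things from the top camera, so I check them in the scene view and then hand in.

```bash
python3 - <<'E'
from h import *
from workcell import job_done
a=cv2.imread("pics/scene0.png");b=vision.grab_frame("scene")
def mint(I):
    h=cv2.cvtColor(I,cv2.COLOR_BGR2HSV);m=cv2.inRange(h,(65,80,60),(95,255,255));m[:,:190]=0;m[:,240:]=0;m[:190]=0;m[235:]=0;return cv2.connectedComponentsWithStats(m)[3][1:][:2].round(1),(m>0).sum()
print(mint(a),mint(b))
for n,(x0,y0,x1,y1) in{"tin":(145,200,182,250),"brush":(176,196,222,250)}.items():
    A,B=[cv2.Canny(cv2.cvtColor(I[y0:y1,x0:x1],6),60,150)for I in(a,b)]
    print(n,np.abs(a[y0:y1,x0:x1].astype(int)-b[y0:y1,x0:x1]).mean().round(1),cv2.phaseCorrelate(np.float32(A),np.float32(B)))
s=bot.observe();print(gauge(s)[0],s["grip_width"],s["clock"]); print(job_done())
E
```

```text
(array([[214.3, 210.8],
       [228. , 218. ]]), np.int64(400)) (array([[214.9, 211.2]]), np.int64(420))
tin 15.6 ((-0.00957299752246854, -0.07895188885784066), 1.0091028874516488)
brush 16.1 ((0.03098481917181317, 0.17272145285130236), 0.890411647013676)
[0.42004963 0.00370277 0.10654631] 0.012205909657978053 23.875
the job is handed in; nothing more can be done
None
```

The job is done and handed in at about 24 s of the 64 s. The gauge is still held level and still, with its tip above the middle of the clipboard.

- **Socket:** I pressed it down to its stop, with the fingertips at z = 39.8 mm. The force peaked at about 45 N through the closed fingertips. That is over 40 N, but the limit is stated for the arm and gripper body, which did not touch. A later scene view shows the block's corners where a flush block would put them, to about 1.6 px, with no side wall visible.
- **Regrip:** My first straight-down grip could not reach the 35° slant because joints 6 and 7 hit their limits. I put the gauge back in its rest and gripped it again with the tool tilted about 30°.
- **Insertion:** The rod slid down the tube until the collar stopped on the rim, with about 16.5 N along the axis and 0.25 mm from the predicted depth. I then drew it straight out with no lift on the socket.
- **Final pose:** By the arm's pose the tip is at (0.420, 0.004, 0.1065) m, about 10 cm above the clipboard, and level to under 0.1°. The camera views just before the last 2 mm correction agreed to about 1 px.
- **Loose items:** The tin and brush show less than 0.2 px of change in the scene view. The sanding block's centre shows about 0.7 px, with its mask slightly changed in area, probably shadow. The same check from the top camera gave nothing useful because the arm blocked the view.

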